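# Stopper the flask and index its slide one hole nearer the lamp

### The arm

A 6-joint arm with a two-finger parallel gripper is mounted at the origin on the work surface. World frame = base frame: x ahead of the robot, y to its left, z up, the work surface at z = 0. Lengths are in mm, angles in rad, forces in N, time in s.
With the tool pointing down it reaches from about 225 to 725 mm from the base axis. Payload 3.1 kg.
Tool frame: the origin (TCP) lies on the centre line of the jaws, within the pads' length; the fingertips stand 22 mm ahead of it and the grasp point (between the pads) lies 3 mm ahead of it (bot.nose_length is the z of the fingertips in the tool frame, in mm); z points along the fingers, y is the direction in which the jaws open and shut (so a half turn about z gives the same grasp; the last joint's range is limited). The gripper opens to 85 mm and grips with 20 to 120 N. Pads are 22 mm wide; open, the fingers measure 114 mm over their backs; the gripper's body (76 mm by 85 mm) begins 54 mm behind the grasp point. The pads swing forward as they close: fully open they stand 13 mm farther back than shut.
Start: joints at [-1.282, 0.048, 0.099, 1.622, 0, 1.443], TCP at [212.524, -480.053, 216.712] pointing down, gripper open.
Joint ranges: [-2.91, 2.91], [-0.99, 1.94], [-1.21, 1.42], [-2.12, 2.29], [-1.49, 1.47], [-3.14, 3.14]. Speed limits (rad/s): [2.79, 2.79, 3.14, 3.14, 3.14, 3.14].

### API

Orientations are given as a 3x3 rotation matrix whose columns are the frame's x, y, z axes.
In Python, from station import bot gives the robot as it stands.
- The arm moves only by the tool drive_tool, never from a script. Its argument "rows" is a list that holds one entry, the list of rows, each a list of 7 numbers: the opening, from 0 (shut) to 1 (fully open), then the shift along the tool's x, y, z in units of 25 mm (1.0 is 25 mm), then the turn, a rotation vector about the tool's x, y, z in degrees. In form: [[[claw, tx, ty, tz, wx, wy, wz], ...]]. A call has 1 to 20 rows; each row shifts and turns the commanded pose from where the row before left it, along the tool's axes as they then stand; what a row does not reach is not made up. A row lasts 1/10 s, in which the tool goes at most 50 mm and 8.59 degrees, less where a joint would pass 70% of its speed; a pose out of reach is approached as far as the arm can. A call is refused whole if a number of a shift passes 1 or a number of a turn 8.59, either way. A call with a gripper value outside its range is refused whole. The fingers move at their own pace and stop on an object; "newtons" is the grip in N (left out, the last holds). Time passes only in rows, so rows that do not move let the fingers close. It gives the time, the measured TCP pose, the force and the opening at its end, in the units of the state.
- bot.state(): the state, without advancing time (a new reading comes with each control period).
- bot.grab_frame(name): name is "scene" or "top" or "wrist"; returns (picture, depth): 420x560x3 uint8, blue, green, red; 420x560 float32, mm along the optical axis (not along the pixel's ray), 0 where there is no reading.
- bot.get_calibration(name): a dict with "K" (3x3 intrinsics, pixels), "origin" and "attitude" of the camera in the world. Camera axes: x right, y up, looking along -z (the intrinsics and any distortion apply to the point x, -y, -z); pixel columns grow to the right and rows downward; lengths in mm; the calibration is good to about 2 mm. A picture is of the moment at which its call begins: read the wrist's pose just before it. get_calibration takes no time and is no camera call; for the wrist camera it gives the pose at the moment of the call.
- bot.sign_off(): hands the job in, once; it reports no verdict.
The state is a dict: "clock": time; "joints": joint angles; "joint_velocities": joint speeds; "effort": joint torques, N m; "tcp_pos": TCP position; "ee_rot": TCP orientation; "wrist_force": force on the tool from outside, world axes, zero at the start; "wrist_torque": the same for the moment, N m; "width": finger opening in mm.
Only numpy, scipy, OpenCV 4.12 (cv2) and the standard library are available. Lean on these libraries where they do the work, as an engineer would, in place of code of your own. Each camera call takes 0.05 s, during which the arm holds its last target.

### The job

Push the stopper that fits fully home into the neck of the amber flask on the slide and let go of it. Then take hold of the slide's round spring plunger knob, pull it up out of its hole, shift the carriage exactly one hole towards the tubular lamp (away from the flat reflector plate) and let the pin drop fully into that hole. Finish there still gripping the knob, with the pin held engaged and the stopper still home, and leave all the other things on the bench where they are.

Things in the scene. Friction and masses are not known exactly. Their poses are not given: they have to be found in the camera images.
- stopper_center (a point): The middle-sized of three grey stoppers that stand upright on the bench to the robot's right; the only one that fits. 50 mm tall, point at mid-height (25 mm above its foot). Lower 20 mm: tapered shank, 19 mm diameter at the foot widening to 23 mm; upper 30 mm: plain cylindrical head, 30 mm diameter, whose underside rests on the flask's rim when home. About 30 g. Grip only the upper 24 mm of the head, so that the fingers stay clear of the rim. z = up its axis.
- flask_mouth (a point): Centre of the flask's mouth, at rim level (132 mm above the bench). The amber conical glass flask (100 mm tall) is fixed on the carriage and moves with it; neck outside diameter 32 mm, straight bore 26 mm. With the stopper home the stopper's mid-point is 5 mm above this point. x, y axes as the rail's; it lies 95 mm along the rail's +x from the knob's axis.
- knob (a point): Point on the axis of the plunger knob, 15 mm below its flat top and 15 mm above its underside: a dark metal upright cylinder with bright rings, 26 mm diameter, 30 mm tall, on top of the carriage. This point is 109 mm above the bench with the pin home and rises with the knob. Its underside stands 1.5 mm over a fixed barrel of 20 mm diameter; the carriage's flat top is 69 mm above the bench. The knob takes a grip in any yaw.
- rail: The fixed slide: a square aluminium tube 30 mm wide with its top 60 mm above the bench, 340 mm long along its own y axis, between two 66 mm high feet. Origin on the bench under its middle. In the tube's top is a ladder of five holes at y = -100, -50, 0, 50 and 100 mm (50 mm apart); each takes the pin with 1.5 mm of play either way.
- carriage (a joint): Position (m) of the carriage (grey sleeve with knob and flask) along the rail's +y; 0 at the start, where the pin sits in the middle hole; holes at every 0.05, stops at -0.104 and 0.104. With the pin out it slides with 1 N of friction; mass about 0.7 kg.
- plunger (a joint): Height (m) of the knob and pin: 0 = pin fully home in a hole, 0.012 = round pin tip clear of the holes and riding on the tube's top, 0.016 = upper stop. A spring presses it down with about 5 N when home and 8 N at the upper stop; between holes it rides on the tube until a hole comes under it.
- lamp: The lamp, fixed to the bench at one end of the flask's path: white upright tube, 42 mm diameter, on a round grey foot of 80 mm diameter, steel cap, 145 mm tall in all. Origin at the centre of its underside. It stands at either end: 95 mm along the rail's +x and 205 mm along its +y or -y from the rail's origin.
- reflector: The reflector, fixed at the other end from the lamp: an upright bare metal plate 90 mm wide, 4 mm thick and 132 mm high on a flat foot 90 x 50 mm. Origin at the centre of its underside.
- stopper_large_center (a point): Mid-height of the largest stopper (62 mm tall, head 44 mm diameter, shank 31 to 36 mm): too wide for the neck. Leave alone.
- stopper_small_center (a point): Mid-height of the smallest stopper (32 mm tall, head 21 mm diameter): would fall through the neck. Leave alone.
- beaker_center (a point): Middle of a loose glass beaker, 85 mm tall, 68 mm diameter. Leave alone.
- white_bottle_center (a point): Middle of a loose white plastic bottle, 120 mm tall, 60 mm diameter. Leave alone.
- amber_vial_center (a point): Middle of a loose small amber vial, 42 mm tall, 26 mm diameter. Leave alone.
- amber_bottle_center (a point): Middle of a loose amber bottle, 110 mm tall, 60 mm diameter. Leave alone.
- spatula_center (a point): Middle of a loose narrow steel lab spatula lying flat on the bench, 155 mm long, 4 mm thick. Leave alone.

How it is judged (in metres and radians):
On the way, in this order (a step that is already met when the one before it is completed fails the run):
1. the stopper is home in the flask's neck and let go, the carriage still in its first hole (z of stopper_center in the frame of flask_mouth between 0 and 0.008 m and horizontal distance between stopper_center and flask_mouth below 0.004 m and angle between stopper_center's own z axis and vertical below 0.1 rad and contact force between the fingers and stopper below 0.2 N and value of joint carriage between -0.006 and 0.006 m), for 0.2 s.
2. the plunger is pulled up (value of joint plunger above 0.01 m), for 0.05 s.
At the end, for the whole second after the job is handed in: Carriage at the first hole towards the lamp (50 mm from the start, within 3 mm) and still; pin home (raised under 3 mm); knob still gripped (over 3 N); stopper home: head within 3 mm of the rim, within 4 mm of the neck axis, tilt under 0.1 rad (((y of lamp in the frame of rail above 0 m and value of joint carriage between 0.047 and 0.053 m) or (y of lamp in the frame of rail below 0 m and value of joint carriage between -0.053 and -0.047 m)) and value of joint plunger below 0.003 m and contact force between the fingers and plunger above 3 N and velocity of joint carriage between -0.01 and 0.01 m/s and z of stopper_center in the frame of flask_mouth between 0 and 0.008 m and horizontal distance between stopper_center and flask_mouth below 0.004 m and angle between stopper_center's own z axis and vertical below 0.1 rad); the arm keeps its last pose, push and grip.
It fails at once if another stopper is moved over 30 mm or tipped (distance of any of stopper_large_center, stopper_small_center from where it was at the start of the episode above 0.03 m or angle between any of stopper_large_center, stopper_small_center's own z axis and vertical above 0.5 rad).
It fails at once if the beaker, a bottle or the vial is moved over 30 mm or tipped (distance of any of beaker_center, white_bottle_center, amber_vial_center, amber_bottle_center from where it was at the start of the episode above 0.03 m or angle between any of beaker_center, white_bottle_center, amber_vial_center, amber_bottle_center's own z axis and vertical above 0.5 rad).
It fails at once if the spatula is moved over 30 mm (distance of spatula_center from where it was at the start of the episode above 0.03 m).
It also fails if it takes over 53 s, if anything falls off the work surface, if the arm or the gripper's body presses on something with over 40 N, if the wrist force passes 120 N, or if a joint passes its speed limit or range.

## Working session

There is one attempt and no reset: what is moved stays moved. The work goes in short steps, Python scripts to look and compute and a tool call to move; the robot and the scene stay as the last step left them, time stands still between calls to the robot, and variables do not carry over. Pictures are saved under pics/ and viewed, and the job is handed in when it is done.

Besides the shell and the picture viewer there is one more tool, called after "Request:" in YAML: its name, and indented under it one key for each argument. drive_tool: Moves the arm, as the interface text tells. Its arguments: {"type":"object","properties":{"rows":{"type":"array"},"newtons":{"type":"number"}},"required":["rows"]}

```bash
ls; mkdir -p pics
python3 - <<'E'
from station import bot
import cv2
for n in ("scene","top","wrist"):
    c=bot.get_calibration(n); p,d=bot.grab_frame(n)
    cv2.imwrite(f"pics/{n}0.png",p)
    import numpy as np
    np.savez(f"{n}0.npz",p=p,d=d,K=c["K"],o=c["origin"],a=c["attitude"])
    print(n,c)
print(bot.state(), bot.nose_length)
E
```

```text
pics
scene {'K': array([[501.08369849,   0.        , 276.59643999],
       [  0.        , 501.08369849, 211.98350129],
       [  0.        ,   0.        ,   1.        ]]), 'origin': array([1062.14693821,  521.92440072, 1075.07163793]), 'attitude': array([[-0.66764849, -0.57528984,  0.47253263],
       [ 0.74424233, -0.53168273,  0.40424848],
       [ 0.0186774 ,  0.62157467,  0.78313223]])}
top {'K': array([[462.09901161,   0.        , 280.52298466],
       [  0.        , 462.09901161, 213.90129746],
       [  0.        ,   0.        ,   1.        ]]), 'origin': array([ 401.65227223,   57.63515815, 1531.22810589]), 'attitude': array([[-0.0026581 ,  0.99848036, -0.0550445 ],
       [-0.99998181, -0.00235602,  0.00555212],
       [ 0.005414  ,  0.05505826,  0.99846847]])}
wrist {'K': array([[303.51374124,   0.        , 280.00591509],
       [  0.        , 303.51374124, 209.1411532 ],
       [  0.        ,   0.        ,   1.        ]]), 'origin': array([ 289.32033283, -444.6028748 ,  372.03562121]), 'attitude': array([[ 0.405055  ,  0.86417782,  0.29854167],
       [-0.91429036,  0.3835
[... 196 characters left out ...]
1.44301374e+00]), 'joint_velocities': array([-9.21105992e-05, -2.05725774e-03,  5.61803983e-03, -1.50902256e-04,
        1.21007333e-03, -5.77222564e-04]), 'effort': array([ 1.78573075e-03, -3.39259136e+01,  3.20423913e+01,  1.53615349e-02,
       -8.16683928e-05, -1.47752871e-06]), 'tcp_pos': array([ 212.38940467, -479.57666909,  215.76100594]), 'ee_rot': array([[ 9.14391226e-01,  4.04831328e-01, -5.30972515e-04],
       [ 4.04831610e-01, -9.14389539e-01,  1.77174786e-03],
       [ 2.31743326e-04, -1.83502515e-03, -9.99998289e-01]]), 'wrist_force': array([ 0.79962383, -0.15415337,  0.19842427]), 'wrist_torque': array([-0.0279218 ,  0.02097903,  0.01044207]), 'width': 85.49048959286634} 22.0
```

View pics/scene0.png

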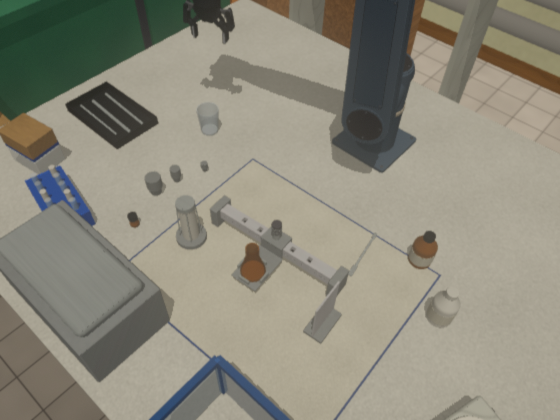

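View pics/top0.png

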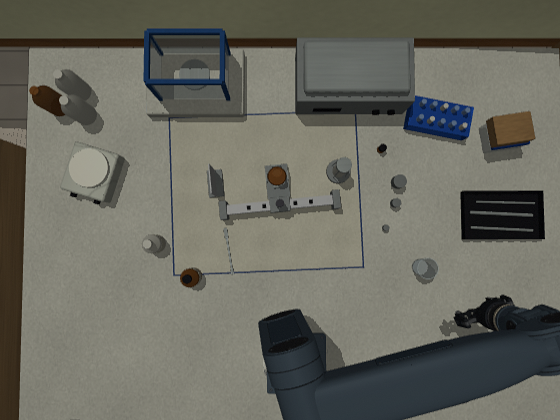

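View pics/wrist0.png

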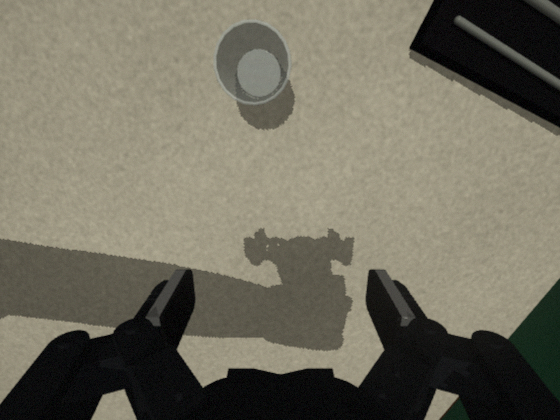

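```bash
cat > h.py <<'E'
import numpy as np,cv2
def load(n):
    z=np.load(n+".npz"); return z["p"],z["d"],z["K"],z["o"],z["a"]
def cloud(n):
    p,d,K,o,a=load(n)
    v,u=np.mgrid[:d.shape[0],:d.shape[1]]
    X=(u-K[0,2])/K[0,0]*d; Y=(v-K[1,2])/K[1,1]*d
    return np.stack([X,-Y,-d],-1)@a.T+o
def ray(n,u,v,z):
    p,d,K,o,a=load(n)
    r=a@np.array([(u-K[0,2])/K[0,0],-(v-K[1,2])/K[1,1],-1.])
    return o+r*(z-o[2])/r[2]
def proj(n,P):
    p,d,K,o,a=load(n); c=a.T@(np.array(P)-o)
    return K[0,2]+K[0,0]*c[0]/-c[2], K[1,2]-K[1,1]*c[1]/-c[2]
E
python3 - <<'E'
from h import *
p=load("top0")[0]; s=load("scene0")[0]
cv2.imwrite("pics/c1.png",cv2.resize(p[130:290,190:430],None,fx=3.3,fy=3.3,interpolation=cv2.INTER_CUBIC))
cv2.imwrite("pics/c2.png",cv2.resize(s[140:340,120:370],None,fx=3,fy=3,interpolation=cv2.INTER_CUBIC))
C=cloud("top0")
for nm,(u,v) in dict(mid=(396,203),lg=(399,182),sm=(386,228),flask=(277,176),knob=(281,204),lamp=(342,168),foot1=(224,210),foot2=(336,201)).items():
    print(nm,C[v,u].round(1))
C=cloud("scene0")
for nm,(u,v) in dict(mid=(176,169),lg=(154,179),sm=(204,164),flask=(252,250),knob=(277,224)).items():
    print("S",nm,C[v,u].round(1))
E
```

```text
mid [ 517.9 -323.6   45.5]
lg [ 584.5 -331.    58.4]
sm [ 437.7 -293.6   30.2]
flask [594.6  60.3 130.8]
knob [509.8  48.2 120.3]
lamp [ 616.3 -136.   147.1]
foot1 [495.4 229.2  63.8]
foot2 [ 523.5 -127.7   61.9]
S mid [ 519.1 -317.1   48.1]
S lg [ 590.1 -323.2   59.3]
S sm [ 442.3 -287.9   30.2]
S flask [598.4  53.2 102. ]
S knob [1062.1  521.9 1075.1]
```

View pics/c1.png

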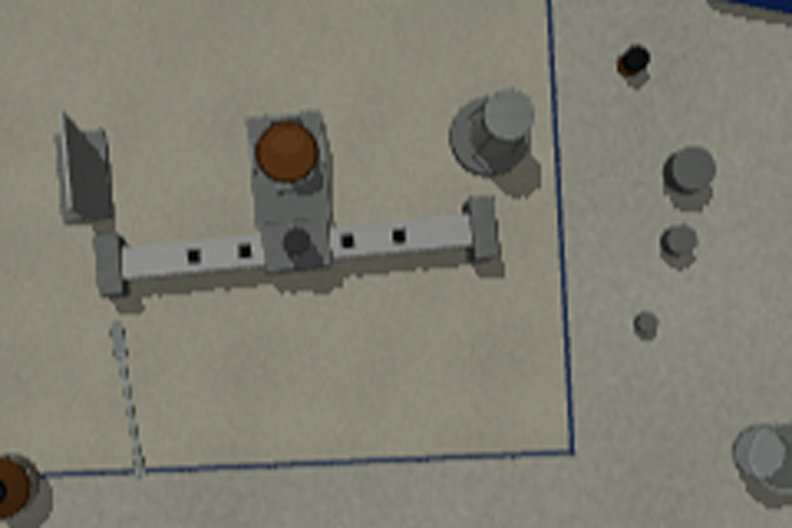

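View pics/c2.png

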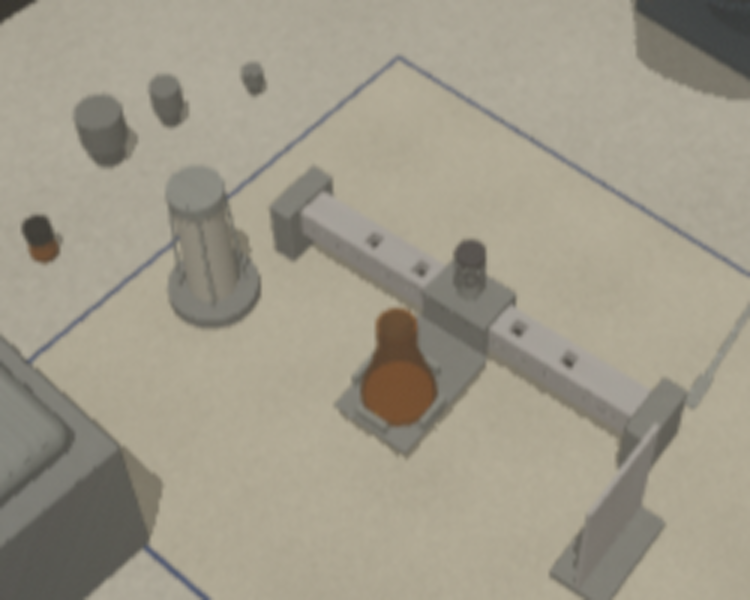

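Run:
```python
from h import *
hs=[(194,257),(245,251),(348,241),(399,236)]
P=np.array([ray("top0",(u+.5)/3.3-.5+190,(v+.5)/3.3-.5+130,60) for u,v in hs]);print(P.round(1))
y=np.array([100,50,-50,-100]);A=np.c_[y,np.ones(4)]
s,*_=np.linalg.lstsq(A,P[:,:2],rcond=None);print(s, np.degrees(np.arctan2(-s[0,0],s[0,1])))
yx=s[0]/np.linalg.norm(s[0]);xx=np.array([yx[1],-yx[0]])
print("knob",s[1],"flask",s[1]+95*xx,"lamp",s[1]+95*xx-205*yx)
for n,c,off,f,pts in (("top0",1,(190,130),3.3,dict(knobtop=(297,241,124),midtop=(684,240,50),lgtop=(691,169,62),lamptop=(510,116,145),smtop=(647,322,32))),("scene0",2,(120,140),3,dict(knobtop=(470,250,124),midtop=(165,84,50),flask=(397,318,132)))):
  for k,(u,v,z) in pts.items(): print(n,k,ray(n,(u+.5)/f-.5+off[0],(v+.5)/f-.5+off[1],z).round(1))
from station import bot
s=bot.state();R=s["ee_rot"];t=s["tcp_pos"]
print("d to stopper in tool",R.T@(np.array([517,-321,215])-t)/25, s["clock"])
```

```text
[[503.4 151.7  60. ]
 [509.1 102.5  60. ]
 [518.5   2.8  60. ]
 [523.3 -46.6  60. ]]
[[-9.86433521e-02  9.92768480e-01]
 [ 5.13555736e+02  5.25920588e+01]] 5.674391810399012
knob [513.55573611  52.59205882] flask [608.09022293  61.98518406] lamp [ 628.35959844 -142.0102875 ]
top0 knobtop [513.6  52.4 124. ]
top0 midtop [ 519.6 -325.4   50. ]
top0 lgtop [ 587.7 -330.3   62. ]
top0 lamptop [ 626.3 -143.   145. ]
top0 smtop [ 440.1 -292.3   32. ]
scene0 knobtop [513.6  52.9 124. ]
scene0 midtop [ 519.3 -322.1   50. ]
scene0 flask [604.1  59.4 132. ]
d to stopper in tool [13.7091971  -0.86734156  0.03520891] 0.15
```

Request:
drive_tool:
  rows:
    - [[1,0.98,-0.054,0,0,0,0],[1,0.98,-0.054,0,0,0,0],[1,0.98,-0.054,0,0,0,0],[1,0.98,-0.054,0,0,0,0],[1,0.98,-0.054,0,0,0,0],[1,0.98,-0.054,0,0,0,0],[1,0.98,-0.054,0,0,0,0],[1,0.98,-0.054,0,0,0,0],[1,0.98,-0.054,0,0,0,0],[1,0.98,-0.054,0,0,0,0],[1,0.98,-0.054,0,0,0,0],[1,0.98,-0.054,0,0,0,0],[1,0.98,-0.054,0,0,0,0],[1,0.98,-0.054,0,0,0,0],[1,0,0,0.8,0,0,6.07],[1,0,0,0.8,0,0,6.07],[1,0,0,0.8,0,0,6.07],[1,0,0,0,0,0,0],[1,0,0,0,0,0,0]]
  newtons: 30

```text
clock: 2.05
tcp_pos: [518.0, -323.5, 156.1]
ee_rot: [[0.995, 0.101, -0.002], [0.101, -0.995, 0.001], [-0.001, -0.001, -1.0]]
wrist_force: [0.7, 0.4, 1.1]
width: 85.4
```

```bash
cat > snap.py <<'E'
import sys,numpy as np,cv2
from station import bot
n,tag=sys.argv[1:3]
c=bot.get_calibration(n);s=bot.state(); p,d=bot.grab_frame(n)
cv2.imwrite(f"pics/{tag}.png",p); np.savez(tag+".npz",p=p,d=d,K=c["K"],o=c["origin"],a=c["attitude"])
R=s["ee_rot"];print(s["clock"],s["tcp_pos"].round(2),s["wrist_force"].round(2),round(s["width"],1),"yaw",np.degrees(np.arctan2(R[1,0],R[0,0])).round(2),R[:,2].round(4))
E
python3 snap.py wrist w1
```

```text
2.05 [ 518.02 -323.54  156.09] [0.65 0.42 1.14] 85.4 yaw 5.8 [-0.0015  0.0012 -1.    ]
```

View pics/w1.png

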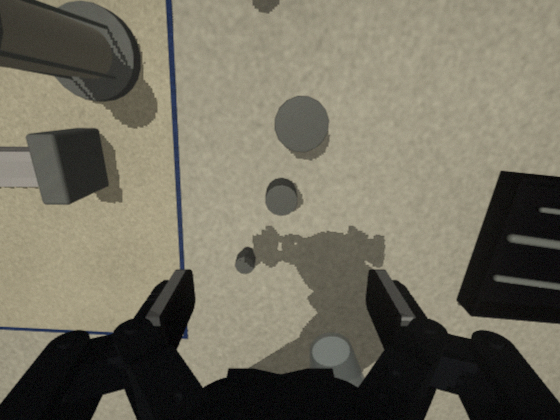

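Run:
```python
from h import *
p,d,*_=load("w1")
cv2.imwrite("pics/w1c.png",cv2.resize(p[90:290,220:380],None,fx=3.75,fy=3,interpolation=cv2.INTER_CUBIC)) if 0 else cv2.imwrite("pics/w1c.png",cv2.resize(p[160:230,230:340],None,fx=7,fy=7,interpolation=cv2.INTER_CUBIC))
C=cloud("w1")
m=(abs(C[...,2]-49)<4); sub=np.zeros_like(m);sub[170:225,255:310]=1;m&=sub
P=C[m];print(P.mean(0),P.min(0),P.max(0),(P.min(0)+P.max(0))/2)
(c,r)=cv2.minEnclosingCircle(P[:,:2].astype(np.float32));print(c,r)
print("beaker",ray("w1",331,350,85))
```

```text
[ 520.18391295 -323.22771838   49.12592739] [ 505.01495564 -338.05996702   45.05940748] [ 534.1651269  -309.02932411   51.26108429] [ 519.59004127 -323.54464557   48.16024588]
(519.4105834960938, -323.3543395996094) 14.861403465270996
beaker [ 388.35568908 -383.96705675   85.        ]
```

View pics/w1c.png

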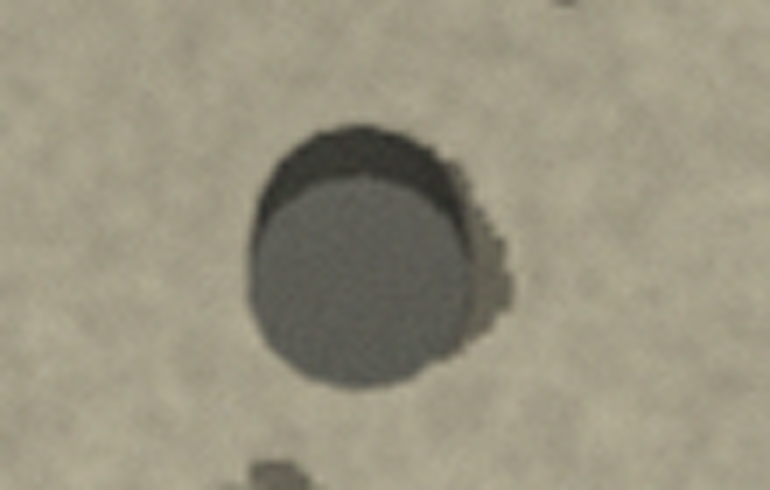

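Request:
drive_tool:
  rows:
    - [[1,0.06,0,0.7,0,0,0],[1,0,0,0.8,0,0,0],[1,0,0,0.8,0,0,0],[1,0,0,0.8,0,0,0],[1,0,0,0.6,0,0,0],[1,0,0,0.5,0,0,0],[1,0,0,0,0,0,0],[1,0,0,0,0,0,0]]

```text
clock: 2.9
tcp_pos: [520.3, -324.0, 52.3]
ee_rot: [[0.995, 0.099, 0.001], [0.099, -0.995, -0.0], [0.001, 0.0, -1.0]]
wrist_force: [-0.5, -0.2, 0.6]
width: 85.5
```

```bash
python3 snap.py wrist w2; python3 -c "
from h import *
print(ray('w1',281.1,199.9,50))
p=load('w2')[0];cv2.imwrite('pics/w2c.png',cv2.resize(p[170:370,130:430],None,fx=2.6,fy=2.6,interpolation=cv2.INTER_CUBIC))"
```

```text
2.9 [ 520.26 -324.03   52.32] [-0.54 -0.18  0.6 ] 85.5 yaw 5.68 [ 6.e-04 -4.e-04 -1.e+00]
[ 520.37430136 -323.07721694   50.        ]
```

View pics/w2c.png

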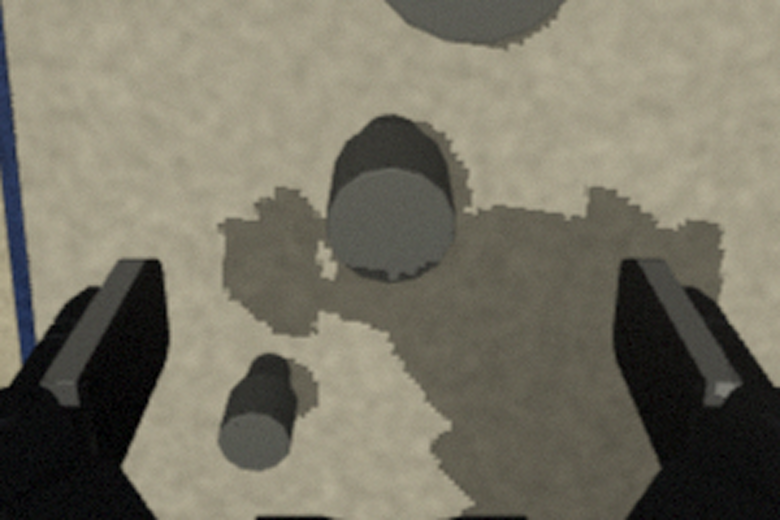

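Request:
drive_tool:
  rows:
    - [[1,0,0,0.08,0,0,0],[0.15,0,0,0,0,0,0],[0.15,0,0,0,0,0,0],[0.15,0,0,0,0,0,0],[0.15,0,0,0,0,0,0],[0.15,0,0,0,0,0,0],[0.15,0,0,0,0,0,0],[0.15,0,0,0,0,0,0],[0.15,0,0,0,0,0,0]]
  newtons: 30

```text
clock: 3.85
tcp_pos: [520.0, -323.8, 49.7]
ee_rot: [[0.995, 0.099, -0.0], [0.099, -0.995, -0.0], [-0.0, 0.0, -1.0]]
wrist_force: [0.7, 0.2, -0.4]
width: 13.2
```

```bash
python3 snap.py wrist w3; python3 -c "
from h import *
p=load('w3')[0];cv2.imwrite('pics/w3c.png',cv2.resize(p[170:370,130:430],None,fx=2.6,fy=2.6,interpolation=cv2.INTER_CUBIC))"
```

```text
3.85 [ 520.   -323.79   49.71] [ 0.71  0.18 -0.41] 13.2 yaw 5.67 [-0. -0. -1.]
```

View pics/w3c.png

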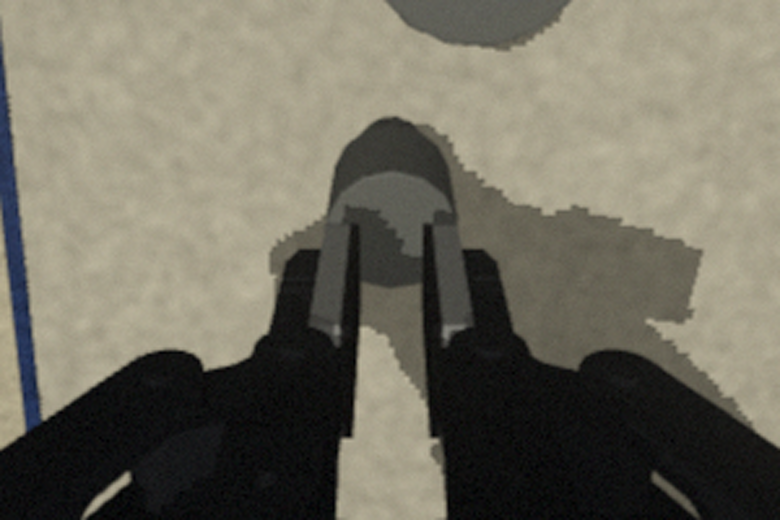

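Run:
```python
from h import *
C=cloud("w3")
for u,v in [(340,226),(338,240),(335,260),(330,290),(325,320),(445,235),(450,270),(455,320),(390,200),(390,220),(370,230),(390,260),(390,280),(390,300),(345,400),(300,260),(300,300)]:
    U,V=round((u+.5)/2.6-.5+130),round((v+.5)/2.6-.5+170); print((u,v),(U,V),C[V,U].round(1))
```

```text
(340, 226) (260, 257) [ 530.  -311.5   68.7]
(338, 240) (260, 262) [ 530.  -311.8   73.8]
(335, 260) (259, 270) [ 530.1 -311.8   81.5]
(330, 290) (257, 281) [ 529.9 -311.5   90.6]
(325, 320) (255, 293) [ 529.5 -311.3   99. ]
(445, 235) (301, 260) [ 532.2 -331.9   72. ]
(450, 270) (303, 274) [ 531.6 -332.1   84.2]
(455, 320) (305, 293) [ 532.  -331.7   99.7]
(390, 200) (280, 247) [ 526.9 -322.    48.8]
(390, 220) (280, 254) [ 522.5 -322.4   49. ]
(370, 230) (272, 258) [ 519.9 -318.    49.8]
(390, 260) (280, 270) [ 511.9 -323.5   48.6]
(390, 280) (280, 277) [ 507.5 -323.9   49.1]
(390, 300) (280, 285) [ 469.7 -327.7   -0.7]
(345, 400) (262, 324) [ 514.4 -315.5   99.2]
(300, 260) (245, 270) [ 523.9 -304.6   72.3]
(300, 300) (245, 285) [ 525.5 -306.2   87.7]
```

```bash
python3 snap.py scene s3
python3 - <<'E'
from h import *
print(proj("s3",(520,-324,50)),proj("s3",(520,-324,70)))
p=load('s3')[0];cv2.imwrite('pics/s3c.png',cv2.resize(p[60:220,90:290],None,fx=3.7,fy=3.7,interpolation=cv2.INTER_CUBIC))
print(load("w3")[3], load("w3")[4])
E
```

```text
3.9 [ 520.   -323.79   49.72] [-0.29  0.2  -0.82] 13.0 yaw 5.67 [ 0. -0. -1.]
(np.float64(174.02887708838273), np.float64(167.45313362907245)) (np.float64(173.00429614910877), np.float64(162.45282088198786))
[ 603.65661417 -314.31362353  206.07459908] [[ 9.90532979e-02  9.40732875e-01  3.24361068e-01]
 [-9.95082125e-01  9.36124046e-02  3.23771891e-02]
 [ 9.40666828e-05 -3.25972968e-01  9.45379085e-01]]
```

View pics/s3c.png

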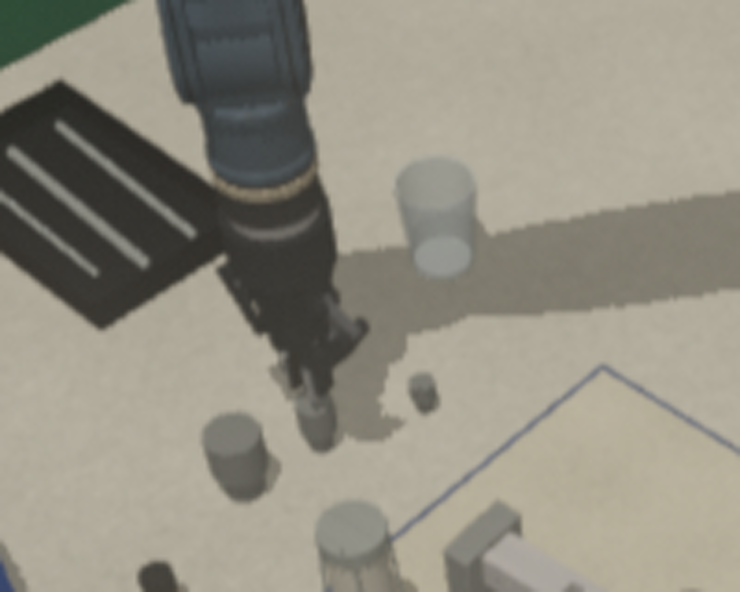

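Run:
```python
from h import *
C=cloud("w3");
for V in range(248,272,2):
    print(V,[tuple(C[V,U].round(0)) for U in (256,260,264,296,300)])
C=cloud("w2")
for V in range(266,300,4):
    print(V,[tuple(C[V,U].round(0)) for U in (178,184,190,370,376)])
S=cloud("s3");p=load("s3")[0]
for v in (140,145,150,155,160,163,166,169): print(v,[tuple(S[v,u].round(0)) for u in (168,172,175,178)])
from station import bot; print(bot.nose_length)
```

```text
248 [(np.float64(500.0), np.float64(-306.0), np.float64(-1.0)), (np.float64(525.0), np.float64(-311.0), np.float64(49.0)), (np.float64(526.0), np.float64(-313.0), np.float64(49.0)), (np.float64(527.0), np.float64(-331.0), np.float64(49.0)), (np.float64(528.0), np.float64(-333.0), np.float64(50.0))]
250 [(np.float64(498.0), np.float64(-307.0), np.float64(-1.0)), (np.float64(524.0), np.float64(-311.0), np.float64(49.0)), (np.float64(524.0), np.float64(-313.0), np.float64(48.0)), (np.float64(526.0), np.float64(-331.0), np.float64(50.0)), (np.float64(526.0), np.float64(-334.0), np.float64(49.0))]
252 [(np.float64(522.0), np.float64(-309.0), np.float64(49.0)), (np.float64(523.0), np.float64(-311.0), np.float64(50.0)), (np.float64(523.0), np.float64(-313.0), np.float64(49.0)), (np.float64(525.0), np.float64(-331.0), np.float64(50.0)), (np.float64(525.0), np.float64(-334.0), np.float64(50.0))]
254 [(np.float64(521.0), np.float64(-309.0), np.float64(49.0)), (np.float64(522.0), np.float64(-311.0), np.float64(49.0)), (np.float64(521.0), np.float64(-313.0), np.float64(49.0)), (np.float64(523.0)
[... 6449 characters left out ...]
np.float64(-329.0), np.float64(74.0)), (np.float64(529.0), np.float64(-316.0), np.float64(80.0)), (np.float64(526.0), np.float64(-305.0), np.float64(86.0)), (np.float64(518.0), np.float64(-303.0), np.float64(81.0))]
166 [(np.float64(503.0), np.float64(-381.0), np.float64(2.0)), (np.float64(530.0), np.float64(-316.0), np.float64(69.0)), (np.float64(526.0), np.float64(-309.0), np.float64(71.0)), (np.float64(511.0), np.float64(-317.0), np.float64(54.0))]
169 [(np.float64(510.0), np.float64(-372.0), np.float64(2.0)), (np.float64(528.0), np.float64(-323.0), np.float64(51.0)), (np.float64(522.0), np.float64(-317.0), np.float64(50.0)), (np.float64(516.0), np.float64(-312.0), np.float64(49.0))]
22.0
```

Request:
drive_tool:
  rows:
    - [[1,0,0,0,0,0,0],[1,0,0,0,0,0,0],[1,0,0,0,0,0,0],[1,0,0,0,0,0,0],[1,0,0,0,0,0,0],[1,0,0,0,0,0,0],[1,0,0,0.5,0,0,0],[1,0,0,0.5,0,0,0],[1,0,0,0.5,0,0,0],[1,0,0,0,0,0,0],[0.2,0,0,0,0,0,0],[0.2,0,0,0,0,0,0],[0.2,0,0,0,0,0,0],[0.2,0,0,0,0,0,0],[0.2,0,0,0,0,0,0],[0.2,0,0,0,0,0,0]]
  newtons: 30

```text
clock: 5.55
tcp_pos: [520.6, -324.2, 13.2]
ee_rot: [[0.995, 0.099, 0.001], [0.099, -0.995, -0.001], [0.001, 0.001, -1.0]]
wrist_force: [-0.2, 0.3, 2.4]
width: 29.1
```

```bash
python3 snap.py wrist w4; python3 -c "
from h import *
p=load('w4')[0];cv2.imwrite('pics/w4c.png',cv2.resize(p[170:370,130:430],None,fx=2.6,fy=2.6,interpolation=cv2.INTER_CUBIC))"
```

```text
5.55 [ 520.59 -324.23   13.15] [-0.2   0.29  2.36] 29.1 yaw 5.67 [ 0.0014 -0.0011 -1.    ]
```

View pics/w4c.png

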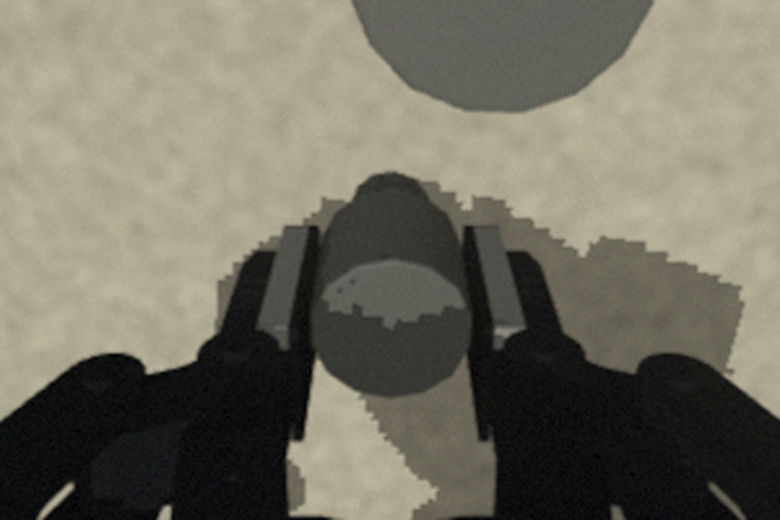

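Run:
```python
from h import *
C=cloud("w4")
for u,v in [(300,230),(302,236),(480,230),(482,238),(390,265),(390,290),(390,330),(390,380)]:
    U,V=round((u+.5)/2.6-.5+130),round((v+.5)/2.6-.5+170); print((u,v),C[V,U].round(1))
```

```text
(300, 230) [ 529.4 -304.4   32.3]
(302, 236) [ 530.1 -305.2   35.6]
(480, 230) [ 532.9 -339.2   32.4]
(482, 238) [ 533.2 -339.2   36.1]
(390, 265) [ 532.7 -321.9   48.6]
(390, 290) [ 528.6 -322.3   49.6]
(390, 330) [ 519.8 -323.2   49.1]
(390, 380) [ 509.4 -324.2   49.4]
```

Request:
drive_tool:
  rows:
    - [[0.2,0,0,-0.4,0,0,0],[0.2,0,0,-0.9,0,0,0],[0.2,0,0,-0.9,0,0,0],[0.2,0,0,-0.9,0,0,0],[0.2,0,0,-0.9,0,0,0],[0.2,0,0,-0.9,0,0,0],[0.2,0,0,-0.9,0,0,0],[0.2,0,0,-0.9,0,0,0],[0.2,0,0,-0.9,0,0,0],[0.2,0,0,-0.4,0,0,0]]

```text
clock: 6.6
tcp_pos: [520.7, -324.3, 215.3]
ee_rot: [[0.995, 0.099, 0.003], [0.099, -0.995, -0.002], [0.003, 0.003, -1.0]]
wrist_force: [-0.4, 0.2, 0.5]
width: 29.2
```

Request:
drive_tool:
  rows:
    - [[0.2,0.2,-0.5,0,0,0,0],[0.2,0.3,-0.9,0,0,0,0],[0.2,0.3,-0.9,0,0,0,0],[0.2,0.3,-0.9,0,0,0,0],[0.2,0.3,-0.9,0,0,0,0],[0.2,0.3,-0.9,0,0,0,0],[0.2,0.3,-0.9,0,0,0,0],[0.2,0.3,-0.9,0,0,0,0],[0.2,0.3,-0.9,0,0,0,0],[0.2,0.3,-0.9,0,0,0,0],[0.2,0.3,-0.9,0,0,0,0],[0.2,0.3,-0.9,0,0,0,0],[0.2,0.3,-0.9,0,0,0,0],[0.2,0.3,-0.9,0,0,0,0],[0.2,0.3,-0.9,0,0,0,0],[0.2,0.3,-0.9,0,0,0,0],[0.2,0.3,-0.9,0,0,0,0],[0.2,0,-0.1,0.5,0,0,0],[0.2,0,0,0.5,0,0,0],[0.2,0,0,0,0,0,0]]

```text
clock: 8.6
tcp_pos: [604.8, 61.5, 182.8]
ee_rot: [[0.995, 0.099, -0.007], [0.099, -0.995, -0.0], [-0.007, -0.0, -1.0]]
wrist_force: [-0.0, -0.4, -0.8]
width: 28.8
```

```bash
python3 snap.py wrist w5;python3 snap.py scene s5; python3 snap.py top t5; python3 -c "
from h import *
p=load('w5')[0];cv2.imwrite('pics/w5c.png',cv2.resize(p[170:370,130:430],None,fx=2.6,fy=2.6,interpolation=cv2.INTER_CUBIC))
p=load('s5')[0];cv2.imwrite('pics/s5c.png',cv2.resize(p[150:300,190:340],None,fx=4,fy=4,interpolation=cv2.INTER_CUBIC))"
```

```text
8.6 [604.83  61.46 182.78] [-0.03 -0.36 -0.76] 28.8 yaw 5.66 [-7.4e-03 -4.0e-04 -1.0e+00]
8.65 [605.41  61.09 184.23] [-0.42 -0.15  0.5 ] 29.1 yaw 5.63 [-5.5e-03 -4.0e-04 -1.0e+00]
8.7 [606.15  60.92 185.55] [0.65 0.78 0.25] 29.0 yaw 5.6 [-3.2e-03 -3.0e-04 -1.0e+00]
```

View pics/w5.png

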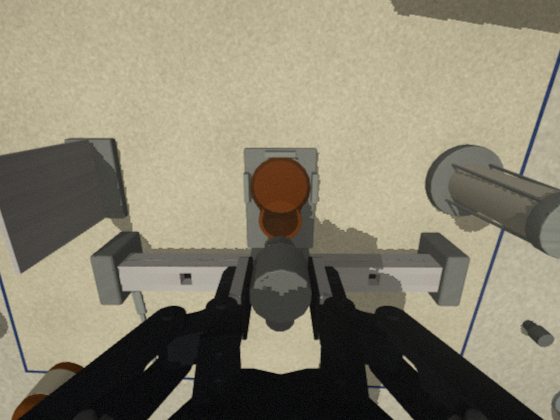

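View pics/w5c.png

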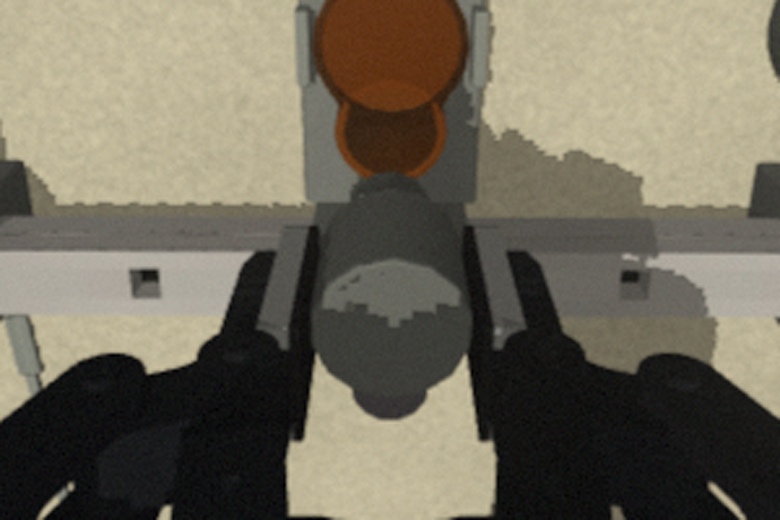

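View pics/s5c.png

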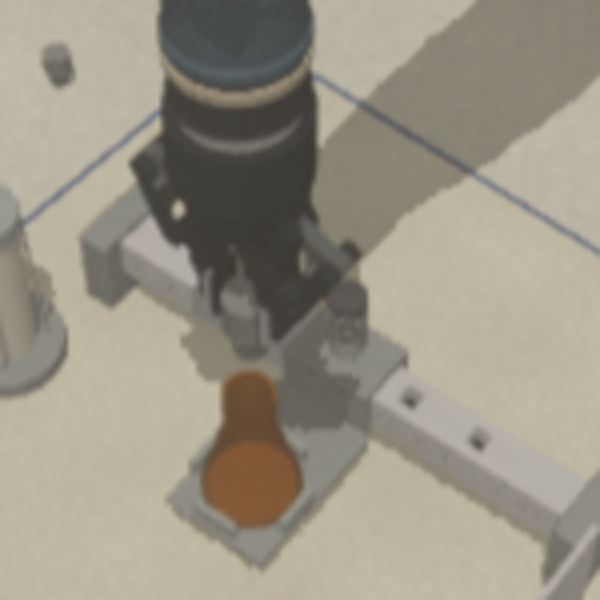

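Request:
drive_tool:
  rows:
    - [[0.2,0,0,0,0,0,0],[0.2,0,0,0,0,0,0],[0.2,0,0,0,0,0,0]]

```text
clock: 9.05
tcp_pos: [607.7, 61.4, 187.9]
ee_rot: [[0.995, 0.098, 0.001], [0.098, -0.995, -0.0], [0.001, 0.0, -1.0]]
wrist_force: [0.0, 0.1, -0.6]
width: 28.8
```

```bash
python3 snap.py wrist w6
python3 - <<'E'
from h import *
p,d,*_=load('w6')
C=cloud("w6")
m=(C[...,2]>126)&(C[...,2]<137); m[:195]=0;m[262:]=0;m[:,:240]=0;m[:,320:]=0
P=C[m];print(len(P),P.min(0),P.max(0),P.mean(0))
q=p.copy()
for z in (132,):
  for t in np.linspace(0,2*np.pi,60):
    for r in (16,13):
      u,v=proj("w6",(608.1+r*np.cos(t),62+r*np.sin(t),z)); 
      if 0: pass
      cv2.circle(q,(int(round(u)),int(round(v))),0,(0,255,0),-1)
cv2.imwrite('pics/w6c.png',np.hstack([cv2.resize(a[180:290,230:330],None,fx=4,fy=4,interpolation=cv2.INTER_CUBIC) for a in (p,q)]))
for u,v in ((280,300),(280,290),(270,295),(290,295)): print(C[v,u].round(1))
E
```

```text
9.05 [607.69  61.39 187.87] [ 0.04  0.12 -0.58] 28.8 yaw 5.64 [ 0.0012 -0.     -1.    ]
507 [593.51012267  47.06304696 126.0310873 ] [623.49287522  78.4129112  132.68697469] [610.05022042  62.91478343 130.37767424]
[605.3  62.3 224. ]
[610.7  62.8 223.9]
[608.   67.2 224.5]
[608.2  57.9 223.5]
```

View pics/w6c.png

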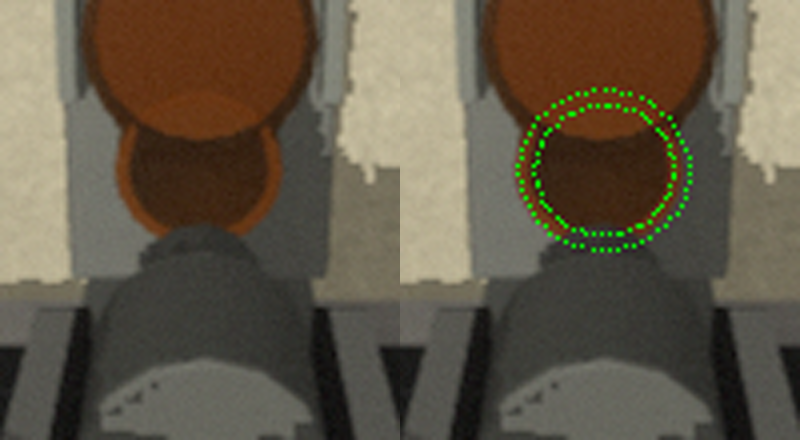

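Run:
```python
from h import *
C=cloud("w6");p=load("w6")[0]
m=(abs(C[...,2]-224)<3); m[:240]=0;m[330:]=0;m[:,:245]=0;m[:,315:]=0
P=C[m];(c,r)=cv2.minEnclosingCircle(P[:,:2].astype(np.float32));print("stopper",c,r,P.mean(0),P.min(0),P.max(0))
# rim: fit circle to red-ish bright rim pixels edges
m=(abs(C[...,2]-131)<3); m[:205]=0;m[250:]=0;m[:,:255]=0;m[:,:][:,305:]=0
P=C[m][:,:2]
from scipy.optimize import least_squares
f=lambda q:np.clip(np.hypot(P[:,0]-q[0],P[:,1]-q[1])-q[2],-3,3)
s=least_squares(f,[608,62,14.5]);print(s.x,len(P))
(c,r)=cv2.minEnclosingCircle(P.astype(np.float32));print(c,r)
for v in range(208,246,4): print(v,[ (u,int(C[v,u,2])) for u in range(255,306,3)])
```

```text
stopper (608.4453735351562, 62.97173309326172) 18.910049438476562 [608.15012751  62.38720437 223.8356589 ] [592.33741416  46.83030335 221.00420221] [621.78572421  79.62082171 226.99574834]
[607.92613859  62.68579681  14.23465913] 408
(607.7200317382812, 62.6710205078125) 16.011873245239258
208 [(255, 31), (258, 73), (261, 96), (264, 126), (267, 130), (270, 132), (273, 34), (276, 35), (279, 34), (282, 35), (285, 36), (288, 131), (291, 132), (294, 130), (297, 120), (300, 87), (303, 29)]
212 [(255, 31), (258, 31), (261, 125), (264, 131), (267, 39), (270, 36), (273, 35), (276, 35), (279, 35), (282, 35), (285, 34), (288, 34), (291, 36), (294, 132), (297, 131), (300, 30), (303, 31)]
216 [(255, 30), (258, 31), (261, 131), (264, 130), (267, 98), (270, 67), (273, 53), (276, 48), (279, 45), (282, 46), (285, 50), (288, 58), (291, 74), (294, 102), (297, 130), (300, 31), (303, 30)]
220 [(255, 31), (258, 32), (261, 132), (264, 117), (267, 107), (270, 100), (273, 91), (276, 85), (279, 81), (282, 82), (285, 86), (288, 97), (291, 102), (294, 110), (297, 131), (300, 132), (303, 31)]
224 [(255, 31), (2
[... 499 characters left out ...]
8), (282, 119), (285, 120), (288, 124), (291, 126), (294, 130), (297, 131), (300, 30), (303, 31)]
236 [(255, 31), (258, 30), (261, 31), (264, 31), (267, 130), (270, 130), (273, 129), (276, 128), (279, 126), (282, 173), (285, 129), (288, 130), (291, 131), (294, 130), (297, 30), (300, 31), (303, 31)]
240 [(255, 30), (258, 31), (261, 29), (264, 30), (267, 30), (270, 174), (273, 179), (276, 181), (279, 180), (282, 181), (285, 179), (288, 178), (291, 31), (294, 31), (297, 32), (300, 30), (303, 31)]
244 [(255, 31), (258, 31), (261, 31), (264, 31), (267, 178), (270, 182), (273, 196), (276, 197), (279, 196), (282, 197), (285, 196), (288, 194), (291, 183), (294, 174), (297, 31), (300, 31), (303, 31)]
```

Request:
drive_tool:
  rows:
    - [[0.2,0.03,0,0.3,0,0,0],[0.2,0,0,0.4,0,0,0],[0.2,0,0,0.4,0,0,0],[0.2,0,0,0.4,0,0,0],[0.2,0,0,0.3,0,0,0],[0.2,0,0,0.2,0,0,0],[0.2,0,0,0.2,0,0,0],[0.2,0,0,0,0,0,0],[0.2,0,0,0,0,0,0],[0.2,0,0,0,0,0,0]]

```text
clock: 10.1
tcp_pos: [608.5, 61.8, 132.9]
ee_rot: [[0.995, 0.099, 0.001], [0.099, -0.995, -0.0], [0.001, 0.0, -1.0]]
wrist_force: [0.1, 0.7, -0.5]
width: 28.6
```

```bash
python3 snap.py wrist w7;  python3 - <<'E'
from h import *
p,d,*_=load('w7')
cv2.imwrite('pics/w7c.png',cv2.resize(p[180:340,180:380],None,fx=4,fy=3.7,interpolation=cv2.INTER_CUBIC))
E
```

```text
10.1 [608.48  61.8  132.87] [ 0.08  0.66 -0.49] 28.6 yaw 5.67 [ 0.0011 -0.     -1.    ]
```

View pics/w7c.png

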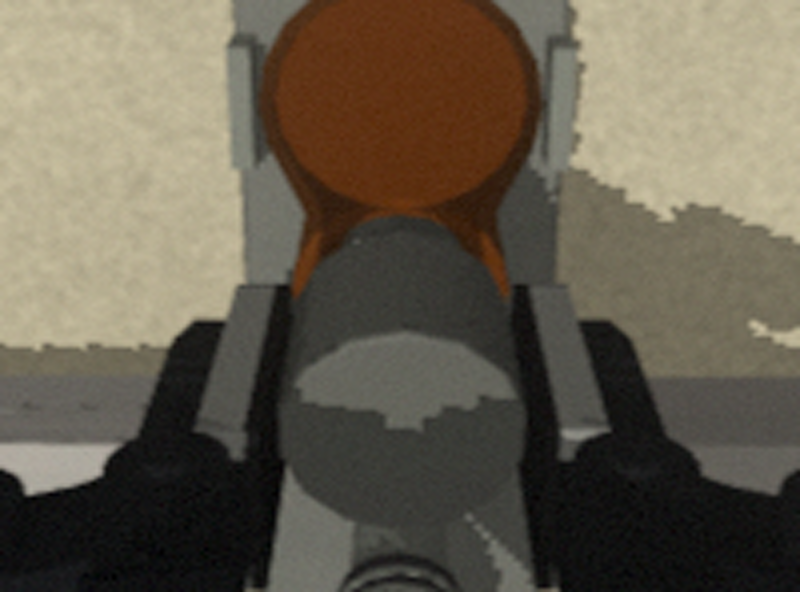

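Request:
drive_tool:
  rows:
    - [[0.2,0,0,0.1,0,0,0],[0.2,0,0,0.1,0,0,0],[0.2,0,0,0.1,0,0,0],[0.2,0,0,0,0,0,0],[0.2,0,0,0,0,0,0]]

```text
clock: 10.65
tcp_pos: [608.2, 61.8, 125.2]
ee_rot: [[0.995, 0.099, 0.001], [0.099, -0.995, -0.0], [0.001, 0.0, -1.0]]
wrist_force: [-0.0, 0.5, 2.6]
width: 29.0
```

```bash
python3 snap.py wrist w8; python3 snap.py scene s8
python3 - <<'E'
from h import *
p,d,*_=load('w8')
a=cv2.resize(p[180:340,200:360],None,fx=3.5,fy=3.5,interpolation=cv2.INTER_CUBIC)
p=load('s8')[0]
cv2.imwrite('pics/w8c.png',np.hstack([a,cv2.resize(p[170:290,210:260],(233,560),interpolation=cv2.INTER_CUBIC)]))
C=cloud("w8");
for u,v in ((280,300),(280,285),(270,280),(290,280)): print(C[v,u].round(1))
E
```

```text
10.65 [608.23  61.82 125.19] [-0.05  0.5   2.63] 29.0 yaw 5.67 [ 6.e-04 -0.e+00 -1.e+00]
10.7 [608.23  61.82 125.15] [-0.85  0.07  2.79] 28.6 yaw 5.67 [ 6.e-04 -1.e-04 -1.e+00]
[605.7  62.7 161. ]
[614.8  63.6 162.5]
[616.6  68.3 162. ]
[617.4  59.3 161.8]
```

View pics/w8c.png

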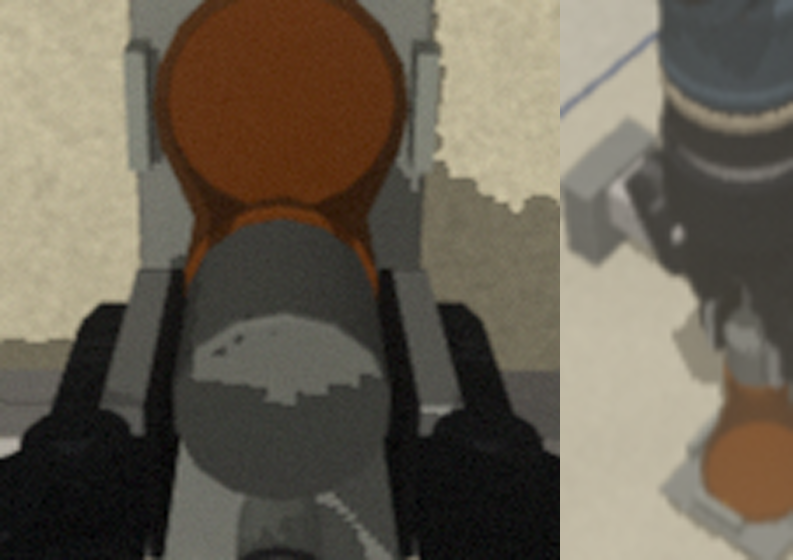

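Request:
drive_tool:
  rows:
    - [[0.2,0,0,0.1,0,0,0],[0.2,0,0,0,0,0,0],[0.2,0,0,0,0,0,0],[0.8,0,0,0,0,0,0],[0.8,0,0,0,0,0,0],[0.8,0,0,0,0,0,0],[0.8,0,0,0,0,0,0],[0.8,0,0,0,0,0,0],[0.8,0,0,0,0,0,0]]

```text
clock: 11.65
tcp_pos: [608.0, 61.8, 121.9]
ee_rot: [[0.995, 0.099, -0.0], [0.099, -0.995, 0.0], [-0.0, -0.0, -1.0]]
wrist_force: [-0.6, 1.1, 0.5]
width: 68.2
```

```bash
python3 snap.py wrist w9
python3 - <<'E'
from h import *
p,d,*_=load('w9')
a=cv2.resize(p[180:340,180:380],None,fx=3.5,fy=3.5,interpolation=cv2.INTER_CUBIC)
cv2.imwrite('pics/w9c.png',a)
C=cloud("w9");
for u,v in ((280,300),(280,285),(270,280),(290,280)): print(C[v,u].round(1))
m=(abs(C[...,2]-162)<4); m[:255]=0;m[335:]=0;m[:,:245]=0;m[:,315:]=0
P=C[m];print(cv2.minEnclosingCircle(P[:,:2].astype(np.float32)),np.median(P,0))
print(np.linalg.lstsq(np.c_[P[:,:2]-[608,62],np.ones(len(P))],P[:,2],rcond=None)[0])
E
```

```text
11.65 [607.97  61.82 121.9 ] [-0.64  1.14  0.53] 68.2 yaw 5.67 [-5.e-04  0.e+00 -1.e+00]
[607.9  62.9 161. ]
[615.3  63.6 160.3]
[618.5  68.4 162.1]
[618.7  59.5 161. ]
((607.73876953125, 62.40092849731445), 15.216230392456055) [608.97347294  62.88735476 161.1320962 ]
[-1.82559888e-02 -2.30484461e-03  1.61085346e+02]
```

View pics/w9c.png

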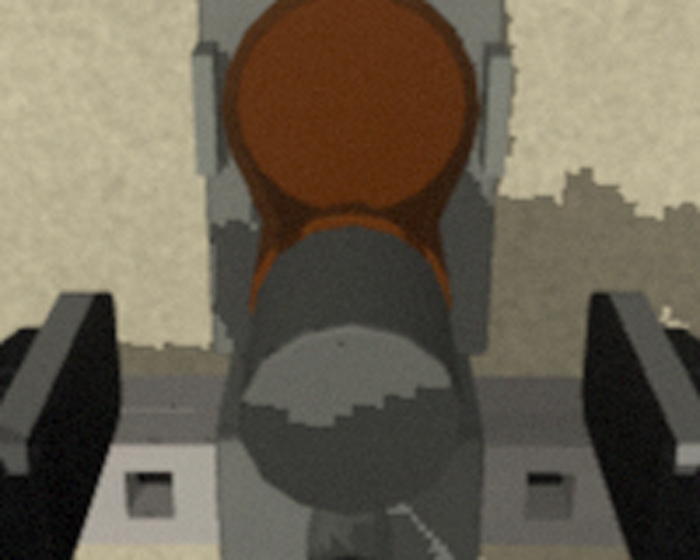

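Request:
drive_tool:
  rows:
    - [[0.9,0,0,-0.5,0,0,0],[0.9,0,0,-0.8,0,0,0],[0.9,0,0,-0.8,0,0,0],[0.9,0,0,-0.5,0,0,0],[0.9,-0.5,0,0,0,0,0],[0.9,-0.7,0,0,0,0,0],[0.9,-0.7,0,0,0,0,0],[0.9,-0.7,0,0,0,0,0],[0.9,-0.7,0,0,0,0,0],[0.9,-0.5,0,0,0,0,0],[0.9,0,0,0.4,0,0,0],[0.9,0,0,0.4,0,0,0],[0.9,0,0,0,0,0,0],[0.9,0,0,0,0,0,0],[0.9,0,0,0,0,0,0]]

```text
clock: 13.2
tcp_pos: [513.9, 52.4, 167.0]
ee_rot: [[0.995, 0.099, -0.0], [0.099, -0.995, 0.0], [-0.0, -0.0, -1.0]]
wrist_force: [-0.2, 0.0, 0.2]
width: 76.3
```

```bash
python3 snap.py wrist w10
python3 - <<'E'
from h import *
C=cloud("w10");p=load("w10")[0]
cv2.imwrite('pics/w10c.png',cv2.resize(p[170:370,130:430],None,fx=2.6,fy=2.6,interpolation=cv2.INTER_CUBIC))
m=(abs(C[...,2]-124)<4)&(np.hypot(C[...,0]-513.5,C[...,1]-53)<22)
P=C[m];print(len(P),cv2.minEnclosingCircle(P[:,:2].astype(np.float32)),P.mean(0))
m=(abs(C[...,2]-161)<4)&(np.hypot(C[...,0]-608,C[...,1]-62)<22)
P=C[m];print(len(P),cv2.minEnclosingCircle(P[:,:2].astype(np.float32)),P.mean(0))
E
```

```text
13.2 [513.9   52.43 167.03] [-0.19  0.    0.21] 76.3 yaw 5.67 [-3.e-04  0.e+00 -1.e+00]
935 ((513.1526489257812, 53.585182189941406), 12.915706634521484) [513.87996053  53.72680174 123.09260197]
2953 ((607.1698608398438, 62.663082122802734), 14.921510696411133) [607.47676004  62.6938321  161.1901617 ]
```

View pics/w10.png

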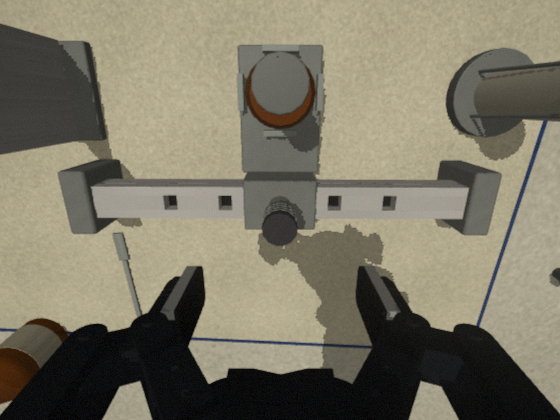

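Request:
drive_tool:
  rows:
    - [[0.9,0,0,0.5,0,0,0],[0.9,0,0,0.7,0,0,0],[0.9,0,0,0.7,0,0,0],[0.9,0,0,0.7,0,0,0],[0.9,0,0,0.5,0,0,0],[0.9,0,0,0.3,0,0,0],[0.9,0,0,0,0,0,0],[0.9,0,0,0,0,0,0],[0.9,0,0,0,0,0,0],[0.1,0,0,0,0,0,0],[0.1,0,0,0,0,0,0],[0.1,0,0,0,0,0,0],[0.1,0,0,0,0,0,0],[0.1,0,0,0,0,0,0],[0.1,0,0,0,0,0,0],[0.1,0,0,0,0,0,0]]
  newtons: 60

```text
clock: 14.85
tcp_pos: [513.8, 52.5, 82.8]
ee_rot: [[0.995, 0.099, 0.001], [0.099, -0.995, 0.0], [0.001, -0.0, -1.0]]
wrist_force: [-1.0, 0.8, 3.6]
width: 24.3
```

```bash
python3 snap.py wrist w11
```

```text
14.85 [513.78  52.48  82.79] [-1.02  0.78  3.59] 24.3 yaw 5.67 [ 7.e-04  1.e-04 -1.e+00]
```

View pics/w11.png

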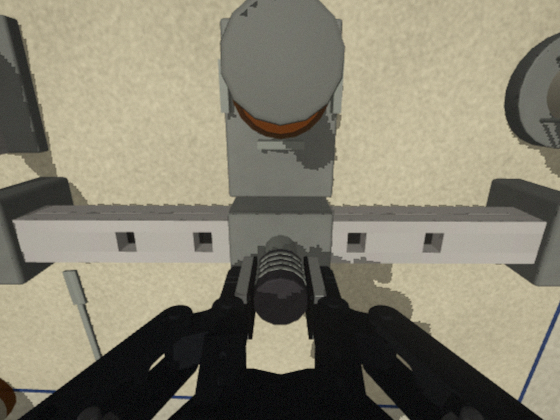

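Request:
drive_tool:
  rows:
    - [[0.1,0,0,-0.2,0,0,0],[0.1,0,0,-0.2,0,0,0],[0.1,0,0,-0.16,0,0,0],[0.1,0,0,0,0,0,0],[0.1,0,0,0,0,0,0],[0.1,0,0,0,0,0,0]]

```text
clock: 15.5
tcp_pos: [513.6, 52.5, 95.7]
ee_rot: [[0.995, 0.099, -0.0], [0.099, -0.995, 0.0], [-0.0, -0.0, -1.0]]
wrist_force: [3.9, 0.6, -7.5]
width: 24.2
```

```bash
python3 snap.py wrist w12
python3 - <<'E'
from h import *
for n in ("w11","w12"):
  C=cloud(n); m=(C[...,2]>110)&(C[...,2]<150)&(np.hypot(C[...,0]-513.5,C[...,1]-53)<9); print(n,np.median(C[m],0),m.sum())
E
```

```text
15.5 [513.59  52.49  95.68] [ 3.89  0.63 -7.51] 24.2 yaw 5.67 [-2.e-04  2.e-04 -1.e+00]
w11 [513.68988709  53.02485664 123.19004447] 1061
w12 [513.79431143  53.01126535 136.0179602 ] 1045
```

View pics/w12.png

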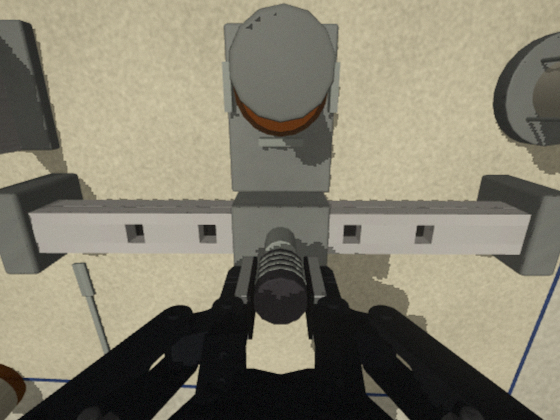

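Request:
drive_tool:
  rows:
    - [[0.1,0,0,-0.05,0,0,0],[0.1,0,0.05,0,0,0,0],[0.1,0,0.1,0,0,0,0],[0.1,0,0.15,0,0,0,0],[0.1,0,0.2,0,0,0,0],[0.1,0,0.2,0,0,0,0],[0.1,0,0.2,0,0,0,0],[0.1,0,0.2,0,0,0,0],[0.1,0,0.2,0,0,0,0],[0.1,0,0.2,0,0,0,0],[0.1,0,0.2,0,0,0,0],[0.1,0,0.15,0,0,0,0],[0.1,0,0.1,0,0,0,0],[0.1,0,0.05,0,0,0,0],[0.1,0,0,0,0,0,0],[0.1,0,0,0,0,0,0],[0.1,0,0,0,0,0,0],[0.1,0,0,0,0,0,0]]

```text
clock: 17.35
tcp_pos: [518.4, 2.4, 97.5]
ee_rot: [[0.995, 0.099, -0.0], [0.099, -0.995, -0.001], [-0.0, 0.001, -1.0]]
wrist_force: [3.9, -0.7, -7.8]
width: 24.4
```

```bash
python3 snap.py wrist w13
python3 - <<'E'
from h import *
y=np.array([-0.0989,0.9951]);x=np.array([.9951,.0989]);k0=np.array([513.5,53])
for n,c in (("w12",0),("w13",-50)):
  C=cloud(n); k=k0+y*c; f=k+95*x
  m=(C[...,2]>110)&(C[...,2]<150)&(np.hypot(C[...,0]-k[0],C[...,1]-k[1])<11); print(n,np.median(C[m],0),m.sum())
  m=(abs(C[...,2]-161)<5)&(np.hypot(C[...,0]-f[0],C[...,1]-f[1])<24);P=C[m];c,r=cv2.minEnclosingCircle(P[:,:2].astype(np.float32));print(c,r,np.median(P,0),"along",(np.array(c)-k0)@y)
E
```

```text
17.35 [518.43   2.39  97.46] [ 3.9  -0.66 -7.77] 24.4 yaw 5.67 [-1.e-04 -8.e-04 -1.e+00]
w12 [513.81281953  53.01044116 136.01902033] 1576
(607.2444458007812, 62.48430633544922) 14.985600471496582 [607.96444075  62.43019447 161.19158123] along 0.16650754470825188
w13 [518.8307115    3.23880363 137.77490134] 1583
(612.0405883789062, 12.363384246826172) 14.97559928894043 [612.73053265  12.32302329 161.19514948] along -50.183160526657105
```

View pics/w13.png

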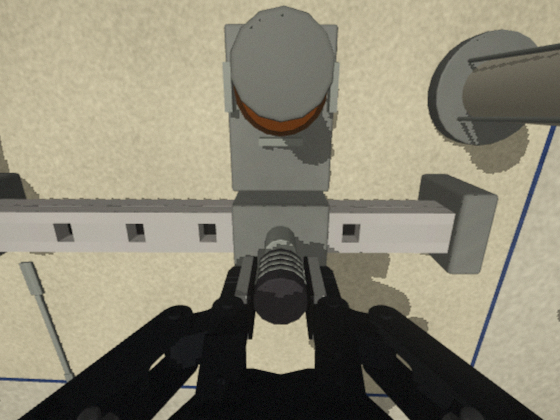

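Request:
drive_tool:
  rows:
    - [[0.1,0,0,0.12,0,0,0],[0.1,0,0,0.12,0,0,0],[0.1,0,0,0.12,0,0,0],[0.1,0,0,0.12,0,0,0],[0.1,0,0,0.12,0,0,0],[0.1,0,0,0.06,0,0,0],[0.1,0,0,0,0,0,0],[0.1,0,0,0,0,0,0],[0.1,0,0,0,0,0,0]]

```text
clock: 18.3
tcp_pos: [518.6, 2.6, 82.7]
ee_rot: [[0.995, 0.099, 0.001], [0.099, -0.995, -0.0], [0.001, 0.001, -1.0]]
wrist_force: [-3.7, -0.4, 6.5]
width: 24.0
```

```bash
python3 snap.py wrist w14
python3 - <<'E'
from h import *
y=np.array([-0.0989,0.9951]);x=np.array([.9951,.0989]);k0=np.array([513.5,53])
for n,c in (("w11",0),("w14",-50)):
  C=cloud(n); k=k0+y*c; f=k+95*x
  m=(C[...,2]>110)&(C[...,2]<150)&(np.hypot(C[...,0]-k[0],C[...,1]-k[1])<11); print(n,np.median(C[m],0),m.sum())
  m=(abs(C[...,2]-161)<5)&(np.hypot(C[...,0]-f[0],C[...,1]-f[1])<24);P=C[m];c,r=cv2.minEnclosingCircle(P[:,:2].astype(np.float32));print(c,r,np.median(P,0),"along",(np.array(c)-k0)@y)
E
```

```text
18.3 [518.6    2.57  82.75] [-3.72 -0.43  6.55] 24.0 yaw 5.67 [ 1.e-03 -4.e-04 -1.e+00]
w11 [513.88158557  53.07721638 123.18134894] 1581
(607.4918212890625, 62.517662048339844) 15.123051643371582 [607.54383119  62.33111122 161.16332609] along 0.1752343788146978
w14 [518.87287044   3.26891437 123.14196803] 1576
(612.0322875976562, 12.42063045501709) 15.018340110778809 [612.32688205  12.39749199 161.1709607 ] along -50.125373877620696
```

View pics/w14.png

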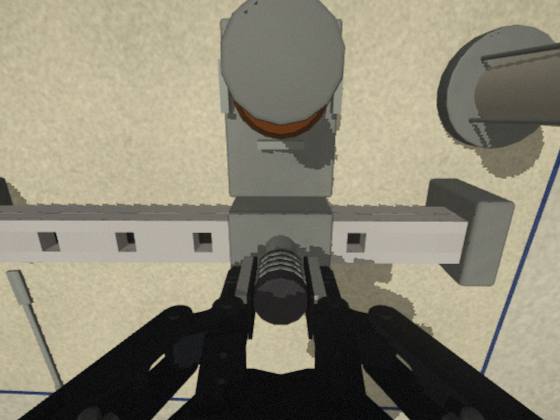

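```bash
python3 snap.py scene s15; python3 -c "
from station import bot
s=bot.state();print(s['tcp_pos'],s['wrist_force'],s['width'],abs(s['joint_velocities']).max())
print(bot.sign_off())"
```

```text
18.35 [518.62   2.58  82.76] [-2.64 -0.92  4.86] 24.5 yaw 5.67 [ 1.e-03 -4.e-04 -1.e+00]
[518.59823699   2.60513879  82.75147511] [-2.62014307 -0.45261868  6.35781964] 23.976421123905553 0.0016497813455079039
the job is handed in; nothing more can be done
None
```

View pics/s15.png

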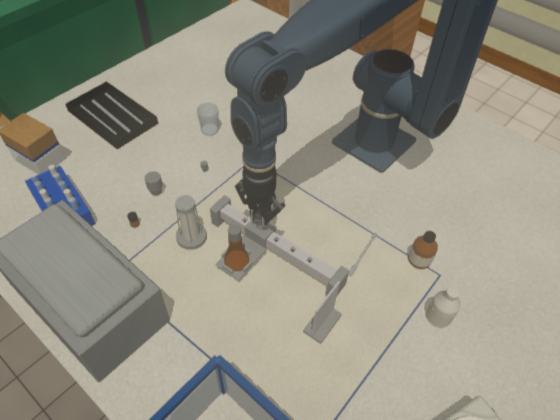

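The job is handed in. The middle stopper is home in the flask and let go. The carriage is one hole towards the lamp, with the pin dropped in and the knob still gripped at a 60 N setting. It finished at about 18.4 s of the 53 s allowed, and no verdict was reported.

**Last checks:**
- **Carriage:** the wrist camera put it 50.3 mm from the start (within 3 mm was needed), with three holes showing on the reflector side and one on the lamp side.
- **Pin:** the knob top was at 123.1 mm, against 123.2 mm before the pull, with the arm pressing it down at about 6 N.
- **Stopper:** its top was at 161.2 mm, against 162 mm expected when home. It was about 1 mm or less off the neck axis and within about 0.02 rad of level just after release.
- **Other objects:** in the last scene picture the two other stoppers, beaker, vial, bottles and spatula look where they were. I judged this by eye and did not measure it.

**Disagreement found:** the fingertips stood about 38 mm higher than the reported tool position and the 22 mm nose length imply; both cameras agreed on this. Because of it, my first grasp closed above the stopper without moving it. I then set the later grasp heights from the camera depth.

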